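# Pin the press mould shut

## Task

Shut the lid of the press mould fully, then lock it by pushing the headed pin, which sits loosely in the sleeve beside it, right through the fork and the lid's tongue until its head is seated against the sleeve. Let go of everything and do not push the salt shaker, the ramekin or the garlic away from where they stand.

Things in the scene. Friction and masses are not known exactly. Their poses are not given: they have to be found in the camera images.
- press: Metal press mould, bolted down: open box 130 (x) x 170 (y) x 80 high on a 150 x 200 x 6 foot plate, with a hinged lid and a fork on one side. Origin: centre of the underside, on the worktop; x points from the fork side to the hinge side, z up. It stands roughly side-on: fork to the robot's left, hinge to its right, y away from the robot. The fork-side face is at x = -65.
- sleeve_mouth (a point): Press frame (-112, -9, 55), press axes: centre of the -y end face of a tubular sleeve (23 outside, 14 bore), where the pin's head seats; the pin goes in along +y. The sleeve runs to y = 46, to the first of two upright fork ears (each 10 thick, x = -65 to -130, z = 34 to 76) with an 18 gap between; the hole goes on through both, 16 wide in the second.
- press_lid (a joint): Lid angle, rad: 0 fully shut, grows as it opens upward (to 1.1). Stiff hinge along y: the lid stays where it is left. Plate 136 x 174 x 6; from the edge far from the hinge a tongue 12 thick turns down into the fork's gap (centre y = 65); its 21 hole meets the fork's holes only when the lid is shut. A low bar handle (70 along y, 26 above mid-plate) stands mid-lid.
- lid_hinge (a point): Point on the hinge line, press frame (69, 0, 83).
- lid_spot (a point): Point on the lid's top face, 114 from the hinge line on the fork side, y = -55 in the press frame, 3 above the lid's middle plane: a bare spot to press, near the free edge (20 further from the hinge). Moves with the lid; its y is the hinge line; its z is the lid's upward normal.
- pin: Loose steel pin, lying in the sleeve with 38 to 43 of its shank still out: shank 12 diameter, 100 long with a tapered tip, flat round head 24 diameter, 7 thick. Origin: on the axis at the head's underside; the shank points along its +y, the head's outer face is at y = -7. It may be turned about its own y.
- salt_shaker: Bystander: salt shaker, 45x43x86. Origin: centre of its underside.
- ramekin: Bystander: small white fluted ramekin, 84x84x42. Origin: centre of its underside.
- garlic: Bystander: garlic bulb, 47x46x49. Origin: centre of its underside.

How it is judged (in metres and radians):
On the way, in this order (a step that is already met when the one before it is completed fails the run):
1. the lid is shut (within 0.05 rad) (value of joint press_lid below 0.05 rad), for 0.2 s.
2. the pin's head is within 4 mm of the sleeve's end face (y of pin in the frame of sleeve_mouth above -0.004 m and distance between pin and sleeve_mouth below 0.008 m), for 0.2 s.
At the end, for the whole second after the job is handed in: The lid is shut (within 0.05 rad), the pin lies along the holes (within 0.12 rad) through fork and tongue with its head within 4 mm of the sleeve's end face (and within 8 mm of its centre overall), at rest (all of step 2 and value of joint press_lid below 0.05 rad and angle between the y axis of pin and the y axis of sleeve_mouth, either way round below 0.12 rad and linear speed of pin below 0.02 m/s); the robot touches nothing.
It fails at once if the salt shaker is moved more than 4 cm (distance of salt_shaker from where it was at the start of the episode above 0.04 m).
It fails at once if the ramekin is moved more than 4 cm (distance of ramekin from where it was at the start of the episode above 0.04 m).
It fails at once if the garlic is moved more than 4 cm (distance of garlic from where it was at the start of the episode above 0.04 m).
It also fails if it takes over 40 s, if anything falls off the work surface, if the arm or the gripper's body presses on something with over 40 N, if the wrist force passes 120 N, or if a joint passes its speed limit or range.

## Robot

A 6-joint arm with a two-finger parallel gripper is mounted at the origin on a cart in front of the work surface, level with it; the furniture and walls round the work are solid. World frame = base frame: x ahead of the robot, y to its left, z up, the work surface at z = 0. Lengths are in mm, angles in rad, forces in N, time in s.
With the tool pointing down it reaches from about 275 to 825 mm from the base axis. Payload 5.2 kg.
Tool frame: the origin (TCP) lies at the very end of the fingers, on their centre line; the grasp point (between the pads) lies 19 mm behind it; z points along the fingers, y is the line along which they close (so a half turn about z gives the same grasp; the last joint's range is limited). The gripper opens to 93 mm and grips with 3 to 60 N. Pads are 15 mm wide; open, the fingers measure 128 mm over their backs; the gripper's body (75 mm by 188 mm) begins 65 mm behind the grasp point.
Start: joints at [-1.483, 0.259, 1.535, -0, 1.348, -0.203], TCP at [157.716, -526.907, 218.653] pointing down, gripper open.
Joint ranges: [-3.14, 3.14], [-0.91, 2.08], [0.19, 2.58], [-1.22, 4.36], [0.22, 2.71], [-3.12, 3.12]. Speed limits (rad/s): [2.57, 2.57, 3.14, 3.14, 3.14, 3.14].

## Interface

Orientations are given as [roll, pitch, yaw] about the fixed x, y, z axes, in that order (R = Rz(yaw) Ry(pitch) Rx(roll)).
In Python, from bench import robot gives the robot as it stands. The module is installed in compiled form; this text tells all that it offers. Calls block until the motion is done:
- robot.move_ptp(position, orientation): joint-space move of the TCP to a pose.
- robot.move_linear(position, ori=None, speed=150, f_stop=None): straight line of the TCP; ori=None keeps the orientation; speed is the mean speed in mm/s. With f_stop (N) it stops when the force on the tool has changed by that much, and returns True; else False.
- robot.move_j(angles): joint-space move.
- robot.move_gripper(opening): opening from 0.0 (shut) to 1.0 (fully open); the grip force is fixed at half the most; returns when the fingers have stopped.
- robot.sleep(seconds).
- robot.inverse_kinematics(position, orientation): joint angles nearest the present ones, or None.
- robot.get_image(name): name is "scene" or "top" or "wrist"; returns a dict with "img" (480x640x3 uint8, blue, green, red), "fovy" (degrees; the focal length in pixels is half the picture's height over the tangent of half this angle, whatever the lens; pixels are square), "cx", "cy" (the principal point, pixels), "eye" and "orientation" of the camera in the world. Camera axes: x right, y down, z forward; pixel columns grow to the right and rows downward; lengths in mm; the calibration is good to about 2 mm. A picture is of the moment at which its call begins. There is no depth.
A pose or a line that the arm cannot do raises robot.MotionError and nothing moves.
- robot.hand_in(): hands the job in; it is judged then, once.
Readings, each from a call of its own:
- robot.current_t(): time.
- robot.current_qpos(): joint angles.
- robot.current_joint_vel(): joint speeds.
- robot.current_joint_efforts(): joint torques, N m.
- robot.current_tcp_pos(): TCP position.
- robot.current_eef_rot(): TCP orientation.
- robot.current_contact_force(): force on the tool from outside, world axes, zero at the start.
- robot.current_ft_torque(): the same for the moment, N m.
- robot.current_gripper_width(): opening from 0.0 (shut) to 1.0 (fully open).
- robot.current_finger_force(): force on a finger pad.
Only numpy, scipy, OpenCV 4.12 (cv2) and the standard library are available. Lean on these libraries where they do the work, as an engineer would, in place of code of your own. Each camera call takes 0.05 s, during which the arm holds its last target. There are 200 camera calls.

## Working session

There is one attempt and no reset: what is moved stays moved. The work goes in short steps, each a Python script; the robot and the scene stay as the last script left them, time stands still between calls to the robot, and variables do not carry over. Pictures are saved under pics/ and viewed, at most 10 in all, crops included, and the job is handed in when it is done.

```bash
mkdir -p pics; cat > h.py <<'E'
import numpy as np, cv2
from bench import robot
from scipy.spatial.transform import Rotation as R
def shot(name,fn=None):
    d=robot.get_image(name)
    if fn: cv2.imwrite('pics/'+fn,d['img'])
    return d
def cam(d):
    o=np.array(d['orientation'],float)
    M=o if o.shape==(3,3) else R.from_euler('xyz',o).as_matrix()
    return M,np.array(d['eye'],float),240/np.tan(np.radians(d['fovy'])/2)
def ray(d,p):
    M,e,f=cam(d); v=M@np.array([(p[0]-d['cx'])/f,(p[1]-d['cy'])/f,1.]); return e,v/np.linalg.norm(v)
def onz(d,p,z):
    e,v=ray(d,p); return e+v*(z-e[2])/v[2]
def tri(obs):
    A=np.zeros((3,3));b=np.zeros(3)
    for d,p in obs:
        e,v=ray(d,p);P=np.eye(3)-np.outer(v,v);A+=P;b+=P@e
    x=np.linalg.solve(A,b)
    return x,[np.linalg.norm(np.cross(x-ray(d,p)[0],ray(d,p)[1])) for d,p in obs]
def proj(d,X):
    M,e,f=cam(d); c=M.T@(np.array(X)-e); return np.array([d['cx']+f*c[0]/c[2],d['cy']+f*c[1]/c[2]])
E
python3 - <<'E'
from h import *
import pickle
D={}
for n in ('scene','top'):
    D[n]=shot(n,n+'0.png'); d=D[n]; print(n,{k:v for k,v in d.items() if k!='img'})
pickle.dump(D,open('d0.pkl','wb'))
print(robot.current_eef_rot(),robot.current_t())
E
```

```text
scene {'fovy': 51.76978481610344, 'cx': 318.5258156577034, 'cy': 241.65101280007235, 'eye': array([115.70300555, 694.9951886 , 680.54334838]), 'orientation': array([-2.27028441,  0.02232614, -2.54012434])}
top {'fovy': 53.94469402172609, 'cx': 310.4186152111211, 'cy': 238.9359877553016, 'eye': array([388.56660054, 106.66665127, 928.2885221 ]), 'orientation': array([-2.99975981,  0.01676499, -1.58362066])}
[-3.13999205e+00 -3.17691439e-04  2.90775477e-01] 0.1
```

View pics/scene0.png

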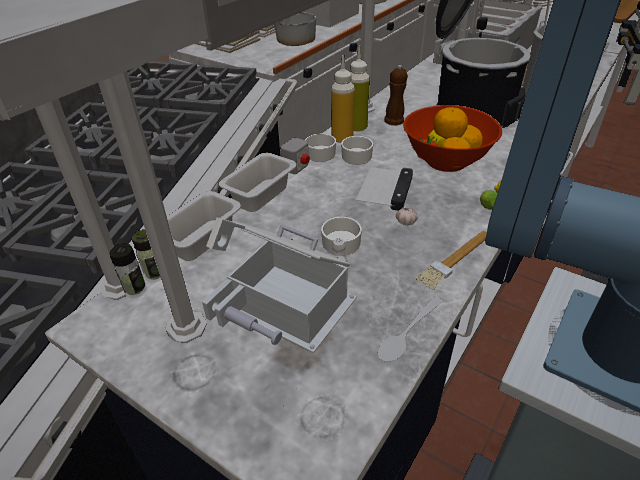

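View pics/top0.png

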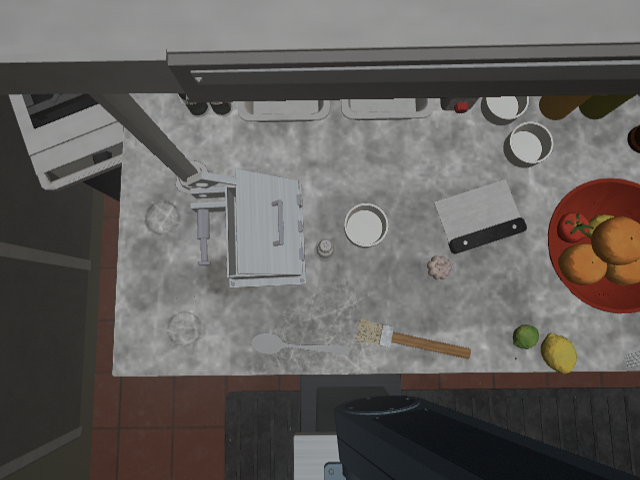

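Scene: the press is at about (285,290) with its lid open, pin head at (277,337) and post foot at (186,328). Top: press at (268,230), pin head at (205,263), salt shaker at (325,247), ramekin at (366,225), garlic at (439,267). The shelf post comes down to about (190,180), beyond the fork. Next I'll zoom in.

```bash
python3 - <<'E'
import pickle,cv2,numpy as np
D=pickle.load(open('d0.pkl','rb'))
a=cv2.resize(D['top']['img'][160:310,170:310],None,fx=4,fy=4,interpolation=cv2.INTER_CUBIC)[:600]
cv2.imwrite('pics/topc.png',a)
b=cv2.resize(D['scene']['img'][210:360,170:370],None,fx=4,fy=4,interpolation=cv2.INTER_CUBIC)
cv2.imwrite('pics/scc.png',b)
E
```

```text
(no output)
```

View pics/topc.png

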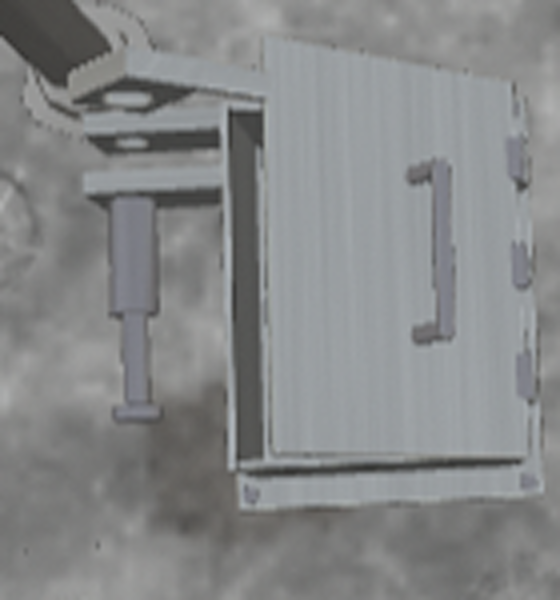

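View pics/scc.png

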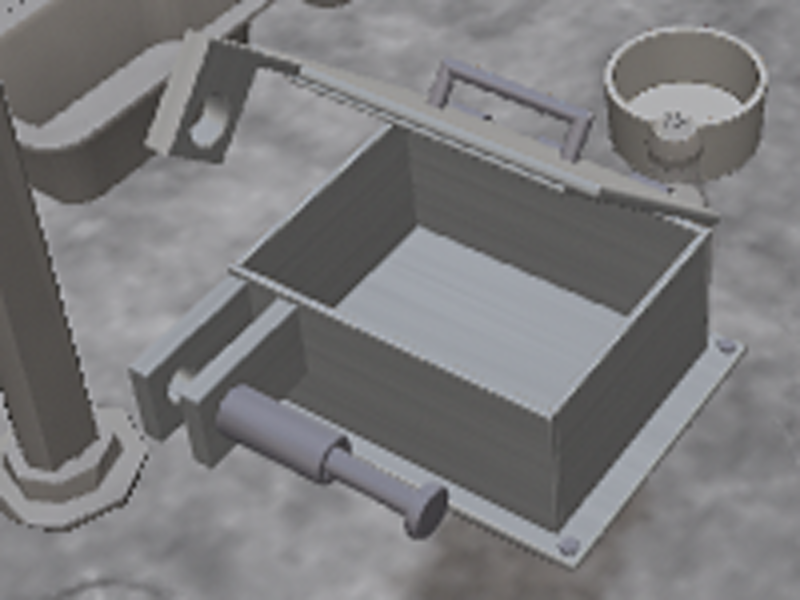

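Top crop: rim corner (near, fork side) at (231,470), foot corner (240,508), far rim corner (228,108), sleeve mouth (133,315), head (136,413), lid's free near corner (272,453). Scene crop: the same points at (552,415), (575,567), (236,268), (335,458) and (430,510). I'll triangulate them.

```bash
cat > m.py <<'E'
from h import *
import pickle
D=pickle.load(open('d0.pkl','rb'))
T=lambda x,y:(D['top'],(170+x/4,160+y/4)); S=lambda x,y:(D['scene'],(170+x/4,210+y/4))
pts={'rim':((231,470),(552,415),(-65,-85,80)),'foot':((240,508),(575,567),(-75,-100,6)),'far':((228,108),(236,268),(-65,85,80)),
'mouth':((133,315),(335,458),(-112,-9,55)),'head':((136,413),(430,510),(-112,-54,55)),'footH':((541,492),(745,348),(75,-100,6))}
P=[];W=[]
for k,(a,b,p) in pts.items():
    x,e=tri([T(*a),S(*b)]); print(k,x.round(1),np.round(e,1)); 
    if k!='head': P.append(p);W.append(x)
P=np.array(P,float);W=np.array(W)
# planar fit
pc=P.mean(0);wc=W.mean(0);a=P-pc;b=W-wc
yaw=np.arctan2((a[:,0]*b[:,1]-a[:,1]*b[:,0]).sum(),(a[:,0]*b[:,0]+a[:,1]*b[:,1]).sum())
Rm=R.from_euler('z',yaw).as_matrix(); O=wc-Rm@pc
print('O',O.round(1),'yaw',yaw,'res',(W-(P@Rm.T+O)).round(1).tolist())
O[2]=0; np.savez('press.npz',O=O,yaw=yaw)
h,_=tri([T(*pts['head'][0]),S(*pts['head'][1])]); print('head in press',(Rm.T@(h-O)).round(1))
# lid angle from lid top near free corner, plane y=-87
for c,y in(((272,453),-87),((265,38),87)):
    e,v=ray(*T(*c)); e=Rm.T@(e-O);v=Rm.T@v; q=e+v*(y-e[1])/v[1]; print('lidcorner',q.round(1),'r',np.hypot(69-q[0],q[2]-83),'ang',np.arctan2(q[2]-83,69-q[0]))
for n,p,z in(('salt',(325,247),43),('ram',(366,225),42),('garlic',(439,267),25)): print(n,onz(D['top'],p,z).round())
E
python3 m.py
```

```text
rim [443.  270.   78.2] [1. 1.]
foot [428.5 279.8   0.9] [0.3 0.3]
far [611.6 274.2  74.4] [0.8 0.8]
mouth [517.6 321.6  54.2] [0.7 0.7]
head [470.9 319.6  50.8] [0.2 0.2]
footH [434.3 131.9   0.7] [0.2 0.2]
O [530.3 208.4  -3.7] yaw -1.539119292959175 res [[-0.3, -0.7, 1.9], [0.5, -0.4, -1.4], [-1.6, -1.9, -1.9], [-0.2, 1.5, 2.9], [1.5, 1.6, -1.5]]
head in press [-113.   -55.9   50.8]
lidcorner [-28.6 -87.  176.7] r 135.3275817559855 ang 0.7648264200014379
lidcorner [-29.2  87.  167.5] r 129.52595013077283 ang 0.7106932376312322
salt [499.  93.  43.]
ram [540.  14.  42.]
garlic [ 460. -125.   25.]
```

```bash
cat >> h.py <<'E'
try:
    _p=np.load('press.npz'); O=_p['O'];yaw=float(_p['yaw']);RP=R.from_euler('z',yaw).as_matrix()
    def W(x,y,z): return (RP@np.array([x,y,z],float)+O).tolist()
except Exception: pass
E
python3 - <<'E'
from h import *
best=None
for ty in (yaw,yaw+np.pi):
    q=robot.inverse_kinematics(W(-5,-55,230),[np.pi,0,ty]); print(ty,np.round(q,2) if q is not None else None)
    if q is not None and (best is None or abs(q[5])<abs(best[1][5])): best=(ty,q)
ty=best[0]; print('post',onz(D['top'],(190,180),0) if 'D' in globals() else '')
robot.move_gripper(0.0)
robot.move_linear([157.7,-526.9,290],speed=250)
robot.move_ptp(W(-8,-55,260),[np.pi,0,ty])
robot.move_linear(W(-8,-55,192),speed=150)
print(robot.current_t(),robot.current_contact_force())
s=robot.move_linear(W(-45,-55,88),speed=60,f_stop=70)
print(s,robot.current_t(),np.round(robot.current_tcp_pos(),1),W(-45,-55,88),robot.current_contact_force())
shot('scene','s1.png'); shot('wrist','w1.png')
E
```

```text
-1.539119292959175 [ 0.2   0.2   1.59  0.    1.36 -2.97]
1.602473360630618 [ 0.2   0.2   1.59 -0.    1.36  0.17]
post 
5.425 [-0.0339251  -0.49806268  0.17350191]
False 7.4167 [474.  251.9  88.1] [473.90708681534846, 251.67179302557773, 88.0] [ 0.45224069  0.30718826 -0.82072399]
```

View pics/s1.png

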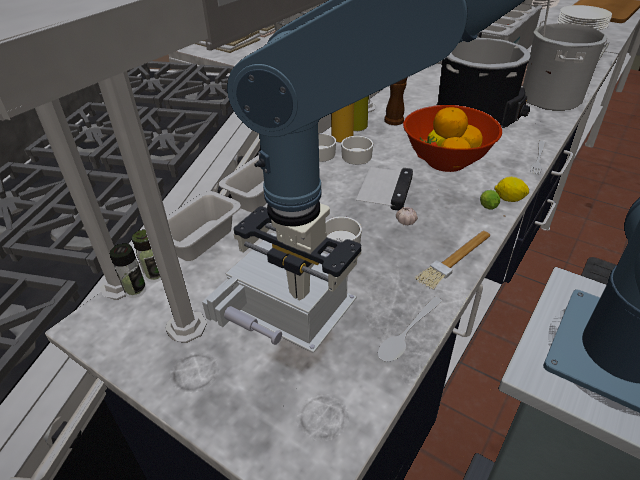

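The lid is down, with the fingers on it at about (298,290). The contact force is low, so I'll press to the stop, then go for the pin.

```bash
python3 - <<'E'
from h import *
s=robot.move_linear(W(-45,-55,76),speed=15,f_stop=35)
print(s,robot.current_t(),np.round(robot.current_tcp_pos(),1),robot.current_contact_force())
robot.sleep(0.3)
robot.move_linear(W(-45,-55,150),speed=150)
q=robot.inverse_kinematics(W(-112,-90,150),[np.pi,0,yaw+np.pi/2]); print(np.round(q,2))
robot.move_ptp(W(-112,-90,150),[np.pi,0,yaw+np.pi/2])
shot('wrist','w2.png');d=shot('scene','s2.png'); t=shot('top','t2.png')
s=np.hstack([cv2.resize(d['img'][210:360,170:370],(400,300)),cv2.resize(cv2.imread('pics/w2.png'),(400,300))])
cv2.imwrite('pics/c2.png',s)
print(robot.current_t())
E
```

```text
True 7.9667 [474.  251.9  86.2] [-1.20129326 -1.03228769  6.32069668]
[ 0.42  0.3   1.66 -0.    1.19  1.96]
10.5167
```

View pics/c2.png

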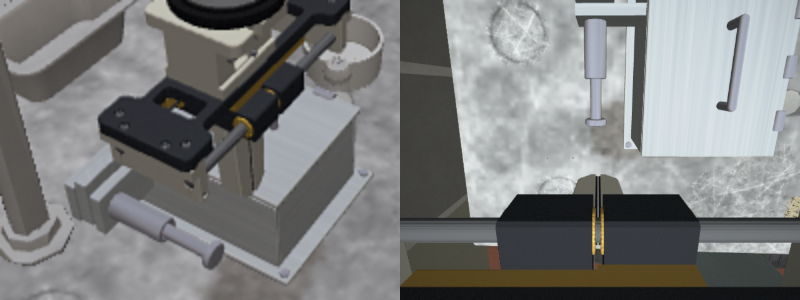

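The lid is shut (hard stop at z 86.2). In the wrist crop the closed fingers (598,180) line up with the pin head (595,122). Pushing now.

```bash
python3 - <<'E'
from h import *
Y=lambda:(RP.T@(np.array(robot.current_tcp_pos())-O)).round(1)
robot.move_linear(W(-112,-90,44),speed=120)
s=robot.move_linear(W(-112,-10,44),speed=30,f_stop=40)
print(s,robot.current_t(),Y(),robot.current_contact_force())
d=shot('scene','s3.png');shot('wrist','w3.png')
s=np.hstack([cv2.resize(d['img'][210:360,170:370],(400,300)),cv2.resize(cv2.imread('pics/w3.png'),(400,300))])
cv2.imwrite('pics/c3.png',s)
E
```

```text
True 13.7667 [-111.8  -25.8   43.3] [ 0.00881922  0.04217346 -0.4822783 ]
```

View pics/c3.png

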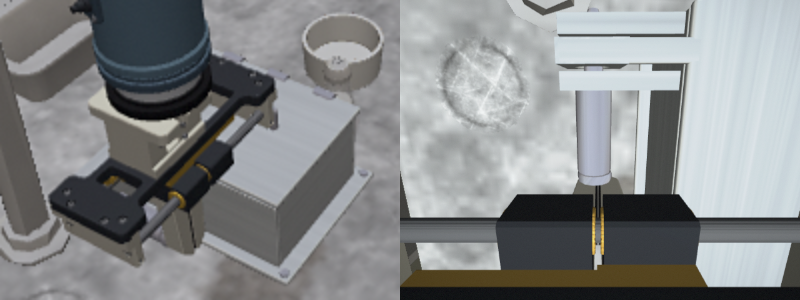

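The head is at or very near the sleeve (wrist crop at 594,182). I'll push once more with higher force, then back off and check.

```bash
python3 - <<'E'
from h import *
Y=lambda:(RP.T@(np.array(robot.current_tcp_pos())-O)).round(1)
s=robot.move_linear(W(-112,-12,44),speed=20,f_stop=60)
print(s,robot.current_t(),Y(),robot.current_contact_force())
robot.sleep(0.3)
robot.move_linear(W(-112,-75,44),speed=100)
robot.move_linear(W(-112,-110,170),speed=200)
robot.move_ptp(W(-40,-230,220),[np.pi,0,yaw+np.pi/2])
d=shot('scene','s4.png');t=shot('top','t4.png')
import pickle; pickle.dump({'scene':d,'top':t},open('d4.pkl','wb'))
s=np.hstack([cv2.resize(d['img'][240:360,190:290],(400,480),interpolation=2),cv2.resize(t['img'][160:280,180:280],(400,480),interpolation=2)])
cv2.imwrite('pics/c4.png',s); print(robot.current_t())
for n,c in(('mouth',(-112,-9,55)),('head',(-112,-16,55))): print(n,proj(d,W(*c)),proj(t,W(*c)))
E
```

```text
False 14.725 [-111.7  -25.4   42.9] [-32.93041263  -0.66392977  22.23329184]
17.3583
mouth [254.57948049 323.63122381] [203.73446714 238.27606314]
head [257.93454872 325.35106555] [203.780604   241.96453468]
```

View pics/c4.png

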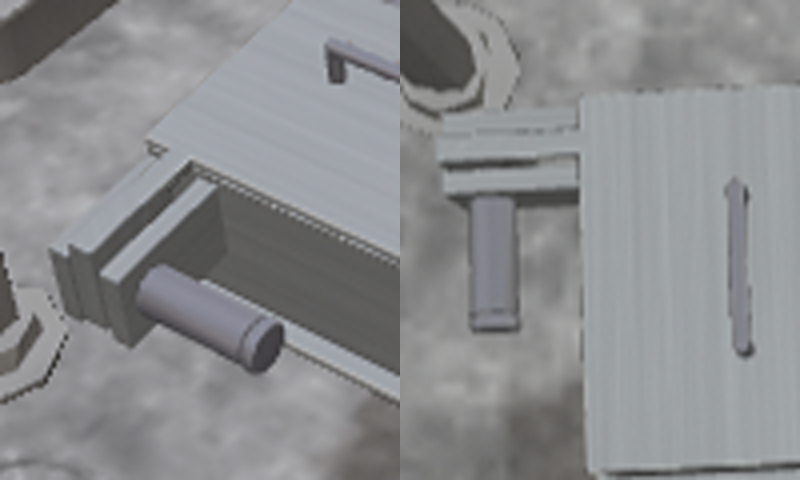

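The head sits flush against the sleeve: its outer face is at top row 242.5, where 242.0 is expected for seated. The lid is shut flat, the arm is clear, and 33 N of push moved the pin no further.

```bash
python3 -c "
from h import *
print(robot.hand_in(),robot.current_t())"
```

```text
the job is handed in; nothing more can be done
the job is handed in; nothing more can be done
```

The lid is shut, the pin is pushed right through with its head seated against the sleeve, and the arm is clear; I handed the job in just after 17 s of the 40 s limit, and the hand-in gave no verdict.

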